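# Clear the rejected part off the inspection stand and bring up the next one

### The arm

A 6-joint arm with a two-finger parallel gripper is mounted at the origin on the work surface. World frame = base frame: x ahead of the robot, y to its left, z up, the work surface at z = 0. Lengths are in mm, angles in rad, forces in N, time in s.
With the tool pointing down it reaches from about 350 to 975 mm from the base axis. Payload 4.9 kg.
Tool frame: the origin (TCP) lies between the finger pads; the fingertips stand 22 mm ahead of it and the grasp point (between the pads) lies 3 mm ahead of it; z points along the fingers, y is the line along which they close (so a half turn about z gives the same grasp; the last joint's range is limited). The gripper opens to 85 mm and grips with 20 to 120 N. Pads are 22 mm wide; open, the fingers measure 114 mm over their backs; the gripper's body (76 mm by 85 mm) begins 54 mm behind the grasp point. The pads swing forward as they close: fully open they stand 13 mm farther back than shut.
Start: joints at [1.111, 0.053, 1.613, -0, 1.476, -0.119], TCP at [208.89, 589.039, 225.904] pointing down, gripper open.
Joint ranges: [-3.01, 3.01], [-1.01, 2.22], [0.06, 2.58], [-1.02, 4.17], [0.09, 2.62], [-3.14, 3.14]. Speed limits (rad/s): [2.57, 2.57, 3.14, 3.14, 3.14, 3.14].

### API

Orientations are given as a unit quaternion [x, y, z, w].
In Python, from cell import sensors, get_image, order gives the robot as it stands.
- The arm moves only by the tool drive_tool, never from a script. Its argument "commands" is a list of rows, each a list of 2 entries, a list of its own where there are three numbers: the shift along the world's x, y, z in m, then the turn about the world's z in rad. In form: [[[dx, dy, dz], roll], ...]. A call has 1 to 20 rows; each row is the pose to reach, as a shift and turn from the pose commanded when the call began; what a row does not reach only later rows make up. A row lasts 1/12 s, in which the tool goes at most 41.7 mm and 7.16 degrees, less where a joint would pass 70% of its speed; a pose out of reach is approached as far as the arm can. A call with a gripper value outside its range is refused whole. "fingers" is the closure, from 0 (fully open) to 1 (shut), set as the call begins (left out, the last holds). The fingers move at their own pace and stop on an object; "grip_force" is the grip in N (left out, the last holds). Time passes only in rows, so rows that repeat a pose let the fingers close. It gives the time, the measured TCP pose, the force, the opening and the grip force at its end, in the units of the state.
- sensors.get_obs(): the state, without advancing time (a new reading comes with each control period).
- get_image(name): name is "scene" or "top"; returns a dict with "color" (420x560x3 uint8, red, green, blue), "fx", "fy", "cx", "cy" (pixels), "extrinsics" (4x4, takes a point from world to camera coordinates). Camera axes: x right, y down, z forward; pixel columns grow to the right and rows downward; lengths in mm; the calibration is good to about 2 mm. A picture is of the moment at which its call begins. There is no depth.
- order.finish_job(): hands the job in; it is judged then, once.
The state is a dict: "time": time; "joints": joint angles; "joint_velocities": joint speeds; "tau": joint torques, N m; "position": TCP position; "tcp_rot": TCP orientation; "ft_force": force on the tool from outside, world axes, zero at the start; "ft_torque": the same for the moment, N m; "width": finger opening in mm; "finger_force": force on a finger pad.
Only numpy, scipy, OpenCV 4.12 (cv2) and the standard library are available. Lean on these libraries where they do the work, as an engineer would, in place of code of your own. Each camera call takes 0.05 s, during which the arm holds its last target. There are 200 camera calls.

### The job

The brass part with the red paint on it has failed inspection: turn the black gate knob until it clicks fully open, then slide that part along the lane and over the lip so that it drops into the red reject box, while the plain part stays waiting. Then turn the knob back until it clicks shut, and only then slide the waiting plain part along the lane, upright, until it stands against the closed gate. Push the two parts, never lift them, do not force the gate with them, and leave the reject box and the other things on the bench where they are.

Things in the scene. Friction and masses are not known exactly. Their poses are not given: they have to be found in the camera images.
- stand: Green inspection stand, fixed. Origin on the bench, z up. Deck top at z 75 mm, x -105 to 50, y -100 to 150. The lane, a steel strip along y centred on x = 0, is 42 mm wide between two guide rails (8 mm wide, 10 mm above the deck), open at both ends. Parts travel towards -y and drop off the lip at y = -100. Knob axis at x -75, y -70.
- lane_lip (a point): Middle of the lane's lip (the deck edge over the reject box), at deck-top height; axes as the stand's.
- gate (a joint): Gate knob angle: 0 = shut (yellow arm across the lane, along the stand's +x), 1.4 rad = fully open (turned clockwise seen from above; arm nearly along the stand's -y, clear of the lane). A sprung detent resists (up to about 0.25 N m) until midway (0.7), then clicks the knob to the far end by itself; the same on the way back.
- gate_grip (a point): On the knob axis, at the height to grip: 50 mm above the deck. The black bar grip is 56 mm long, 12 mm thick, from 26 to 58 mm above the deck, and its length lies along this point's x axis, parallel to the gate arm; z up. Below it a steel hub, 36 mm across, up to 26 mm above the deck.
- gate_tip (a point): Free end of the yellow gate arm, 115 mm from the knob axis. The arm is 8 mm thick and its underside is 13 mm, its top 25 mm above the deck. When shut its upstream face is at stand y = -66.
- reject: Rejected part: turned brass body 36 mm across and 22 mm high with a red band and red shoulder, and above it a red neck 24 mm across up to 32 mm high; about 0.18 kg. Origin at the centre of its underside, z up its axis. It starts standing in the lane a little upstream of the shut gate.
- next: The next part, plain brass, same shape and size (36 mm across, 22 mm high, neck 24 mm across to 32 mm). Origin at the centre of its underside, z up its axis. It starts standing in the lane farther upstream (+y of the stand).
- reject_box: Red open reject box standing loose on the bench below the lip: 170 (x) by 140 (y) by 48 mm high, walls and floor 4 mm. Origin at the centre of its underside. Its near wall stands below the overhanging lip.
- block: Bystander: wooden block with holes and small brass pieces, 90 by 170 by 46 mm. Origin under its centre.
- oil: Bystander: black oil bottle, 44 mm across, 120 mm high. Origin under its centre.
- indicator: Bystander: dial indicator on a red base 60 by 60 by 40 mm with a post to 180 mm. Origin under the base's centre.
- case: Bystander: closed green plastic case, 90 by 120 by 54 mm. Origin under its centre.
There are look-alikes about, which are no part of the job. Leave any purple look-alike of the next alone.

How it is judged (in metres and radians):
On the way, in this order (a step that is already met when the one before it is completed fails the run):
1. the gate knob is turned past its click to fully open (over 1.2 rad), not forced by the part (value of joint gate above 1.2 rad and distance of reject from where it was at the start of the episode below 0.02 m), for 0.2 s.
2. the rejected part is in the reject box (x of reject in the frame of reject_box between -0.083 and 0.083 m and y of reject in the frame of reject_box between -0.068 and 0.068 m and z of reject in the frame of reject_box between 0 and 0.05 m), for 0.2 s.
3. the gate knob is turned back past its click to shut (under 0.15 rad) (value of joint gate below 0.15 rad), for 0.2 s.
4. the plain part stands upright in the lane against the shut gate (gap under 10 mm) (y of next in the frame of stand between -0.062 and -0.038 m and x of next in the frame of stand between -0.008 and 0.008 m and height (world z) of next between 0.07 and 0.08 m and angle between next's own z axis and vertical below 0.15 rad and value of joint gate below 0.15 rad), for 0.2 s.
At the end, for the whole second after the job is handed in: The rejected part lies at rest inside the reject box, the box is within 40 mm of where it started, the gate knob is shut (under 0.15 rad), and the plain part stands upright and still in the lane on the deck, less than 10 mm from the closed gate (all of step 2 and all of step 4 and linear speed of reject below 0.03 m/s and linear speed of next below 0.02 m/s and distance of reject_box from where it was at the start of the episode below 0.04 m); the robot touches nothing.
It fails at once if a part is lifted off the deck (underside over 25 mm above it) (height (world z) of any of reject, next above 0.1 m).
It fails at once if the plain part is advanced (over 30 mm) while the gate is open (distance of next from where it was at the start of the episode above 0.03 m and value of joint gate above 0.5 rad).
It fails at once if the wooden block, oil bottle, dial indicator or green case is moved over 30 mm or tipped (distance of any of block, oil, indicator, case from where it was at the start of the episode above 0.03 m or angle between any of block, oil, indicator, case's own z axis and vertical above 0.4 rad).
It also fails if it takes over 64 s, if anything falls off the work surface, if the arm or the gripper's body presses on something with over 40 N, if the wrist force passes 120 N, or if a joint passes its speed limit or range.

## Working session

There is one attempt and no reset: what is moved stays moved. The work goes in short steps, Python scripts to look and compute and a tool call to move; the robot and the scene stay as the last step left them, time stands still between calls to the robot, and variables do not carry over. Pictures are saved under pics/ and viewed, at most 10 in all, crops included, and the job is handed in when it is done.

Besides the shell and the picture viewer there is one more tool, called after "Call:" by a JSON object that holds its "fn" and its "kwargs". drive_tool: Moves the arm, as the interface text tells. Its arguments: {"type":"object","properties":{"commands":{"type":"array","items":{"type":"array"}},"fingers":{"type":"number"},"grip_force":{"type":"number"}},"required":["commands"]}

```bash
mkdir -p pics; python3 - <<'E'
from cell import sensors,get_image
import cv2,json,numpy as np
for n in("scene","top"):
    d=get_image(n);cv2.imwrite(f"pics/{n}0.png",d["color"][:,:,::-1])
    print(n,d["fx"],d["fy"],d["cx"],d["cy"],np.array(d["extrinsics"]).round(4).tolist())
o=sensors.get_obs();print(o)
E
```

```text
scene 421.3953893420287 421.3953893420287 273.4172002317935 209.7927766706508 [[0.1296, 0.9915, -0.0088, -8.799], [0.7729, -0.1066, -0.6255, -397.348], [-0.6212, 0.0743, -0.7802, 1491.2449], [0.0, 0.0, 0.0, 1.0]]
top 435.3759203826929 435.3759203826929 276.36467146294603 204.534656882009 [[-0.015, -0.9999, -0.0037, -41.3912], [-0.9965, 0.0152, -0.0826, 616.3954], [0.0827, 0.0024, -0.9966, 1082.4783], [0.0, 0.0, 0.0, 1.0]]
{'time': 0.1, 'joints': array([ 1.11099823e+00,  5.32725132e-02,  1.61418551e+00,  1.64310686e-05,
        1.47599475e+00, -1.18973642e-01]), 'joint_velocities': array([-0.00128174, -0.00345413, -0.00237566, -0.00039062, -0.00112213,
        0.00142838]), 'tau': array([ 2.31330077e-04, -3.94896019e+01, -3.71366465e+01, -4.25569681e-05,
        3.83767619e-03,  2.36278095e-05]), 'position': array([208.63396354, 588.53009163, 224.78011447]), 'tcp_rot': array([ 1.69589321e-01,  9.85514382e-01, -8.89052675e-04, -2.73242894e-04]), 'ft_force': array([ 0.02153458,  0.26513096, -0.01195701]), 'ft_torque': array([-0.04741116, -0.02592187,  0.02696278]), 'finger_force': 0.0, 'width': 85.49400748129905}
```

View pics/top0.png

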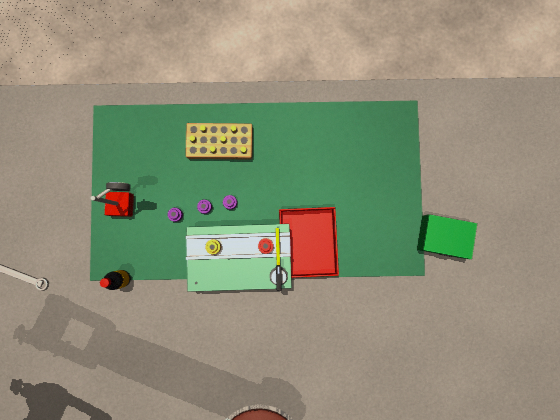

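View pics/scene0.png

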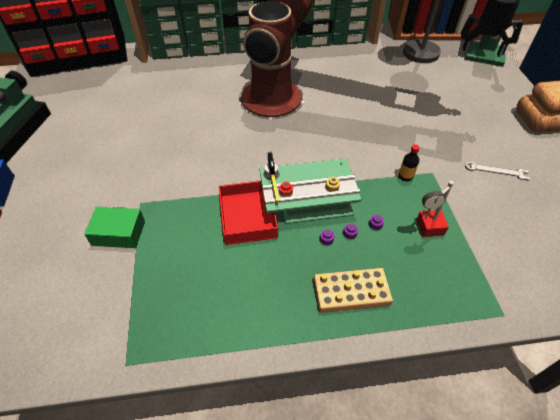

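The top view shows the stand (about 187–292, 225–291) nearly aligned with the world axes. The reject part is at (265,245), the plain part at (213,247) and the knob at (279,277). The box is on the right, and the purple look-alikes lie above the stand.

```bash
cat > h.py <<'E'
import cv2,numpy as np
from cell import sensors,get_image
def ray(d,u,v,z):
    E=np.array(d["extrinsics"]);R,t=E[:3,:3],E[:3,3];c=-R.T@t
    r=R.T@np.array([(u-d["cx"])/d["fx"],(v-d["cy"])/d["fy"],1]);return (c+r*(z-c[2])/r[2])[:2]
def proj(d,p):
    E=np.array(d["extrinsics"]);q=E[:3,:3]@np.array(p)+E[:3,3];return np.array([d["fx"]*q[0]/q[2]+d["cx"],d["fy"]*q[1]/q[2]+d["cy"]])
def crop(d,x0,y0,x1,y1,k,name):
    cv2.imwrite(name,cv2.resize(d["color"][y0:y1,x0:x1,::-1],None,fx=k,fy=k,interpolation=cv2.INTER_CUBIC))
E
python3 - <<'E'
from h import *
d=get_image("top");crop(d,180,200,345,300,4.8,"pics/c1.png")
d=get_image("scene");crop(d,210,140,370,250,5,"pics/c2.png")
E
```

```text
(no output)
```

View pics/c1.png

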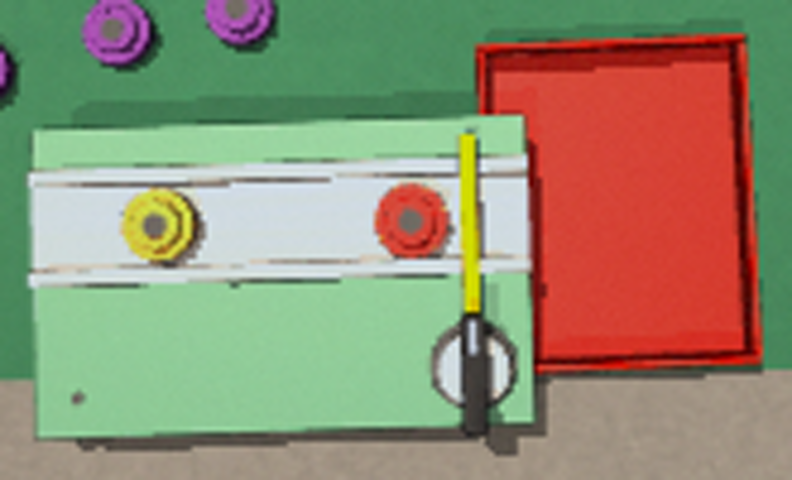

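View pics/c2.png

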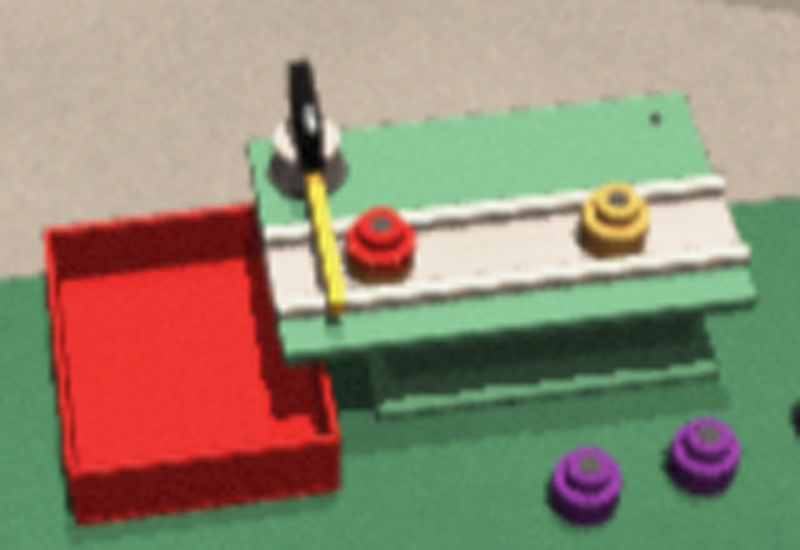

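The crop shows the deck corners at (33,129), (524,115), (535,425) and (37,438). Neck tops are at (410,222) for red and (154,226) for plain. The gate arm runs from (469,133), and the bar grip runs (472,318)–(476,435).

```bash
cat >> h.py <<'E'
def stand():
    from scipy.optimize import least_squares
    d=get_image("top");f=lambda p:(np.array(p)+.5)/4.8-.5+[180,200]
    W=np.array([ray(d,*f(p),75) for p in [(33,129),(524,115),(535,425),(37,438)]])
    S=np.array([(50,150),(50,-100),(-105,-100),(-105,150)])
    T=lambda q:S@np.array([[np.cos(q[2]),np.sin(q[2])],[-np.sin(q[2]),np.cos(q[2])]])+q[:2]
    r=least_squares(lambda q:(T(q)-W).ravel(),[600,0,0]);return d,f,r.x,r.fun
E
python3 - <<'E'
from h import *
d,f,q,res=stand();print(q,res.round(1))
R=np.array([[np.cos(q[2]),-np.sin(q[2])],[np.sin(q[2]),np.cos(q[2])]])
for n,p,z in[("rej",(410,222),107),("next",(154,226),107),("barA",(472,318),133),("barB",(476,435),133),("tip",(469,134),100),("boxc1",(477,45),48),("boxc2",(746,36),48),("boxc3",(761,366),48)]:
    w=ray(d,*f(p),z);print(n,w.round(1),(R.T@(w-q[:2])).round(1))
for s in[(-75,-70),(0,-100),(0,150)]:print(s,(R@s+q[:2]).round(1))
# check with scene camera
d=get_image("scene");g=lambda p:(np.array(p)+.5)/5-.5+[210,140]
for n,p,z in[("rej",(382,224),107),("next",(619,198),107),("c1",(250,142),75),("c2",(685,94),75),("c3",(755,298),75),("c4",(288,361),75)]:
    w=ray(d,*g(p),z);print(n,w.round(1),(R.T@(w-q[:2])).round(1))
E
```

```text
[5.13949932e+02 1.78386536e+01 1.34954956e-02] [ 0.3  0.8  0.4 -1.3 -0.1 -0.6 -0.7  1.1]
rej [512.4 -22.9] [ -2.1 -40.7]
next [512.3 101.9] [-0.5 84. ]
barA [467.  -52.5] [-47.8 -69.7]
barB [412.4 -53.5] [-102.5  -70. ]
tip [555.  -52.3] [ 40.1 -70.7]
boxc1 [602.6 -57.1] [ 87.7 -76.1]
boxc2 [ 605.2 -196.7] [  88.3 -215.8]
boxc3 [ 435.6 -200. ] [ -81.3 -216.7]
(-75, -70) [439.9 -53.2]
(0, -100) [515.3 -82.2]
(0, 150) [511.9 167.8]
rej [512.5 -24.4] [ -2.  -42.2]
next [511.5 100.5] [-1.4 82.7]
c1 [413.2 -83.2] [-102.1  -99.6]
c2 [409.6 164.5] [-102.3  148.1]
c3 [561.9 164.8] [ 49.9 146.3]
c4 [570.3 -81. ] [ 55.  -99.5]
```

Call:
{"fn": "drive_tool", "kwargs": {"commands": [[[0.231,-0.642,0],0.354],[[0.231,-0.642,0],0.354],[[0.231,-0.642,0],0.354],[[0.231,-0.642,0],0.354],[[0.231,-0.642,0],0.354],[[0.231,-0.642,0],0.354],[[0.231,-0.642,0],0.354],[[0.231,-0.642,0],0.354],[[0.231,-0.642,0],0.354],[[0.231,-0.642,0],0.354],[[0.231,-0.642,0],0.354],[[0.231,-0.642,0],0.354],[[0.231,-0.642,0],0.354],[[0.231,-0.642,0],0.354],[[0.231,-0.642,0],0.354],[[0.231,-0.642,0],0.354],[[0.231,-0.642,0],0.354],[[0.231,-0.642,0],0.354],[[0.231,-0.642,0],0.354],[[0.231,-0.642,0],0.354]], "fingers": 0.4, "grip_force": 60}}

```text
time: 1.97
position: [439.6, -52.2, 225.8]
tcp_rot: [-0.007, 1.0, 0.0, -0.0]
ft_force: [0.2, 0.1, -0.1]
width: 51.1
finger_force: 0.0
```

Call:
{"fn": "drive_tool", "kwargs": {"commands": [[[0,-0.001,-0.035],0],[[0,-0.001,-0.06],0],[[0,-0.001,-0.08],0],[[0,-0.001,-0.097],0],[[0,-0.001,-0.097],0],[[0,-0.001,-0.097],0]]}}

```text
time: 2.47
position: [439.1, -52.5, 128.3]
tcp_rot: [-0.008, 1.0, 0.0, -0.001]
ft_force: [1.5, 0.0, 0.7]
width: 51.1
finger_force: 0.0
```

Call:
{"fn": "drive_tool", "kwargs": {"commands": [[[0,0,0],0],[[0,0,0],0],[[0,0,0],0],[[0,0,0],0],[[0,0,0],0],[[0,0,0],0],[[0,0,0],0],[[0,0,0],0]], "fingers": 1, "grip_force": 60}}

```text
time: 3.13
position: [439.9, -54.0, 128.9]
tcp_rot: [-0.007, 1.0, -0.0, -0.0]
ft_force: [0.2, -0.0, -0.5]
width: 0.2
finger_force: 0.0
```

```bash
python3 - <<'E'
from h import *
a=get_image("top");b=get_image("scene")
f=lambda d,x0,y0,x1,y1:cv2.resize(d["color"][y0:y1,x0:x1,::-1],(400,300),interpolation=cv2.INTER_CUBIC)
cv2.imwrite("pics/g1.png",np.hstack([f(a,230,210,350,300),f(b,220,130,340,220)]))
print(sensors.get_obs())
E
```

```text
{'time': 3.2333, 'joints': array([-2.90373883e-01, -3.26408892e-01,  2.12006505e+00,  6.97341133e-06,
        1.34807789e+00, -1.87432531e+00]), 'joint_velocities': array([6.20041922e-04, 1.26532935e-03, 2.22670488e-03, 7.06546777e-04,
       5.27025190e-04, 9.17972290e-05]), 'tau': array([ 4.61487452e-04, -2.14586413e+01, -3.55604088e+01, -1.44688579e-04,
        2.66848065e-04,  4.43493741e-05]), 'position': array([439.85718638, -53.99414543, 128.85289771]), 'tcp_rot': array([-6.57673091e-03,  9.99978371e-01,  2.39374954e-05, -6.66058175e-05]), 'ft_force': array([-0.45077685, -0.99589612, -0.07955625]), 'ft_torque': array([-0.02082917, -0.04348233,  0.00279111]), 'finger_force': 0.0, 'width': -0.2754595548468691}
```

View pics/g1.png

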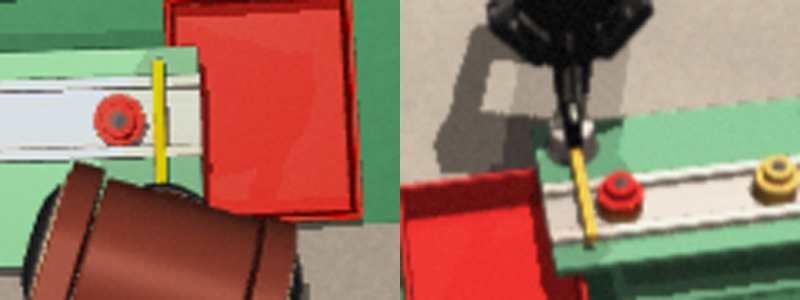

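Width reads 0 although the fingers are at the knob. I'll check the geometry with projected markers in the scene view.

```bash
python3 - <<'E'
from h import *
b=get_image("scene");k=12;x0,y0=240,120
im=cv2.resize(b["color"][y0:y0+50,x0:x0+66,::-1],None,fx=k,fy=k,interpolation=cv2.INTER_CUBIC)
im=cv2.convertScaleAbs(im,alpha=1.8,beta=20)
def mk(p,c):
    q=(proj(b,p)-[x0,y0]+.5)*k;cv2.circle(im,tuple(int(v) for v in q),3,c,-1);print(p,q.round())
for x in(412,468):
    for z in(101,133):mk((x,-53,z),(0,0,255))
mk((440,-54,126),(255,0,0));mk((440,-54,107),(0,255,0))
cv2.imwrite("pics/g2.png",im)
E
```

```text
(412, -53, 101) [368. 485.]
(412, -53, 133) [366. 382.]
(468, -53, 101) [400. 662.]
(468, -53, 133) [398. 560.]
(440, -54, 126) [378. 493.]
(440, -54, 107) [379. 554.]
```

View pics/g2.png

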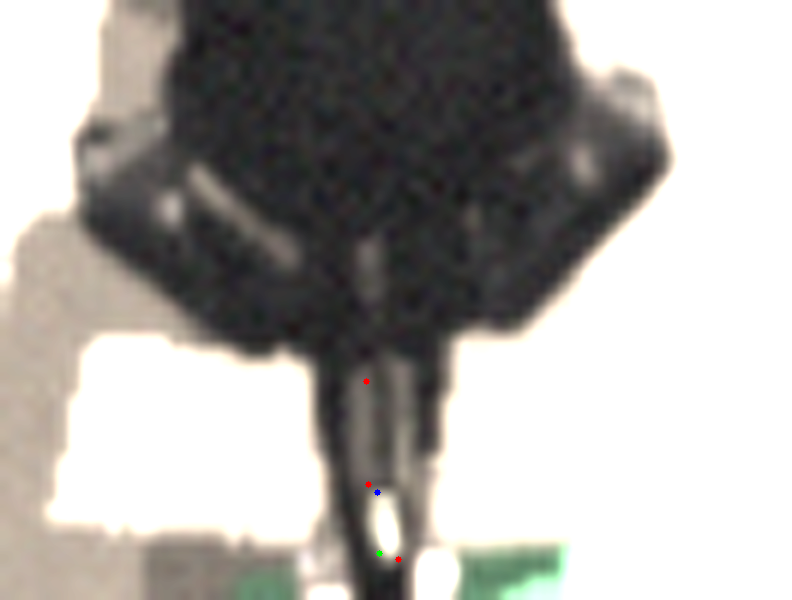

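Call:
{"fn": "drive_tool", "kwargs": {"commands": [[[0,0,0],-0.1],[[0,0,0],-0.2],[[0,0,0],-0.2]]}}

```text
time: 3.53
position: [439.8, -54.0, 128.8]
tcp_rot: [0.094, 0.996, 0.0, -0.0]
ft_force: [0.1, -0.0, -0.2]
width: 0.2
finger_force: 0.0
```

```bash
python3 - <<'E'
from h import *
o=sensors.get_obs();print(o["ft_force"],o["ft_torque"],o["width"],o["finger_force"],o["tcp_rot"])
b=get_image("top");k=8
print(np.array([ray(b,u,v,100) for u,v in [np.argwhere((b["color"][:,:,0]>180)&(b["color"][:,:,1]>180)&(b["color"][:,:,2]<60))[:,::-1].mean(0)]]))
y=np.argwhere((b["color"][200:300,265:295,0]>170)&(b["color"][200:300,265:295,1]>170)&(b["color"][200:300,265:295,2]<70))
print(y.min(0)+[200,265],y.max(0)+[200,265]); 
for r in range(y[:,0].min(),y[:,0].max()+1,4):print(r+200,y[y[:,0]==r][:,1].mean()+265)
E
```

```text
[ 0.12544508 -0.04808603 -0.18614888] [ 0.024627   -0.04403888 -0.03721028] 0.20416128229403854 0.0 [ 9.40842886e-02  9.95564231e-01  1.41040707e-05 -8.94029614e-05]
[[515.31429463 -41.38106112]]
[228 276] [264 279]
228 277.0
232 277.0
236 277.0
240 277.0
244 277.0
248 277.0
252 277.5
256 278.0
260 278.0
264 277.0
```

Call:
{"fn": "drive_tool", "kwargs": {"commands": [[[0,0,0.03],0.1],[[0,0,0.06],0.2],[[0,0,0.08],0.2],[[0,0,0.08],0.2],[[0,0,0.08],0.2]]}}

```text
time: 4.0
position: [440.8, -54.2, 210.5]
tcp_rot: [-0.007, 1.0, -0.0, 0.002]
ft_force: [-0.9, -0.5, 0.4]
width: -0.4
finger_force: 0.0
```

```bash
python3 - <<'E'
from h import *
o=sensors.get_obs();print(o["position"],o["joints"])
def view(n,x0,y0,w,h,k):
    b=get_image(n)
    im=cv2.resize(b["color"][y0:y0+h,x0:x0+w,::-1],None,fx=k,fy=k,interpolation=cv2.INTER_CUBIC)
    im=(255*(im/255.)**.5).astype(np.uint8)
    def mk(p,c):
        q=(proj(b,p)-[x0,y0]+.5)*k;cv2.circle(im,tuple(int(v) for v in q),2,c,-1)
    for x in(412,468):mk((x,-53,133),(0,0,255))
    p=o["position"]
    for dx in(-11,11):mk(p+[dx,0,-22],(0,255,0))
    return im
a=view("scene",245,110,50,75,8);b=view("top",255,235,50,75,8)
cv2.imwrite("pics/g3.png",np.hstack([a,b]))
E
```

```text
[440.75401712 -54.21626357 210.48004397] [-2.90264443e-01 -3.98309234e-01  2.03498315e+00 -7.12757824e-06
  1.50161900e+00 -1.87603232e+00]
```

View pics/g3.png

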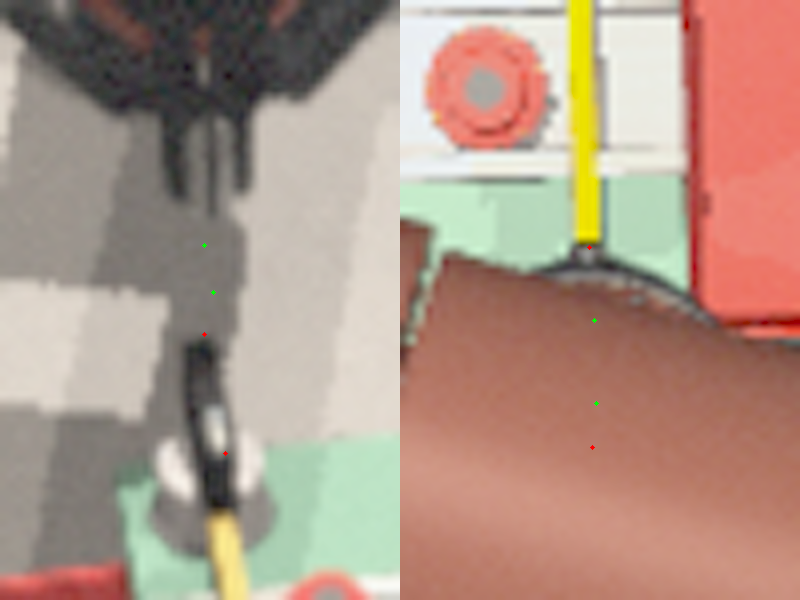

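The bar matches its predicted place, but the closed fingers seem to end about 10 px higher in the scene view than kinematics says. I'll check this numerically against the first picture.

```bash
python3 - <<'E'
from h import *
b=get_image("scene")["color"].mean(2).astype(int);o=cv2.imread("pics/scene0.png").mean(2).astype(int)
print("cols 262-279")
for r in range(118,156):print(r,' '.join('%3d'%v for v in b[r,262:280]),'|',' '.join('%3d'%v for v in o[r,262:280:3]))
E
```

```text
cols 262-279
118  16  13  10  13  12  12   8  26  44  20  12   7  12  10  12  10   8  14 | 118 109 112 171 116 114
119  19  15  11  12   9  10  18  23  47  24   9   9  12  11  12   8  13  15 | 140 137 133 160 136 138
120  15  10  16  12  12  11  14  18  30  24   8  12   9  14   7  10  11  11 | 147 144 144 147 146 147
121  16   8  13   9   8  15   6  13  16  19  13  12   8  15  13  12  13  14 | 147 147 145 145 144 148
122   8   7  11  13  15  14   9  16  10  19  13  13  14  13  11  13  26  38 | 146 149 149 147 151 149
123  13  11  13  11  12  11  13  16  10   9  11   7  12   7  14  37  74 118 | 148 150 146 147 147 146
124  18  24  15  12  10  14  17  10  10  12  21  12  12  17  36  96 127 145 | 146 147 145 147 148 145
125  45  48  36  21  10   9  11  18  25  20  31  28   8  13  54 130 145 149 | 146 148 146 151 142 149
126  55  55  49  20  10  15  25  36  46  27  44  48  24  20  56 136 147 146 | 145 146 146 148 145 145
127  57  56  52  22   8  18  23  48  51  26  42  50  25  17  56 140 147 144 | 145 146 151 148 146 147
128  54  59  52  24  11  14  28  51  50  29  42  50  26  17  57 136
[... 2088 characters left out ...]
49 135  73  59  58  61  57  58  54  59  81 141 149 150 148 145 | 178 178 182 175 176 178
150 151 154 147 106  65  57  58  56  55  59  55  58  79 144 151 150 148 151 | 180 178 177 174 176 178
151 149 151 148 119  69  58  52  53  49  49  56  65  88 144 151 152 150 151 | 179 181 169 152 179 177
152 149 148 140  97  59  45  35  26  27  31  54  74 128 145 150 151 150 150 | 179 177 110 106 178 180
153 149 151 139  76  57  40  15  14  17  23  44  78 142 150 151 149 151 154 | 179 178  55  64 178 180
154 150 147 136  70  55  39  14   3   8  15  39  78 147 150 150 152 154 151 | 176 178  42  46 179 178
155 147 144  99  61  53  41  18  11   5  17  30  79 146 151 149 152 152 154 | 176 177  41  43 181 180
```

Call:
{"fn": "drive_tool", "kwargs": {"commands": [[[0,0,-0.03],0],[[0,0,-0.06],0],[[0,0,-0.075],0],[[0,0,-0.082],0],[[0,0,-0.082],0]], "fingers": 0.4}}

```text
time: 4.57
position: [437.7, -53.3, 123.6]
tcp_rot: [-0.007, 1.0, 0.001, -0.003]
ft_force: [0.1, -0.5, -0.7]
width: 51.1
finger_force: 0.0
```

Call:
{"fn": "drive_tool", "kwargs": {"commands": [[[0,0.001,-0.005],0],[[0,0.001,-0.01],0],[[0,0.001,-0.015],0],[[0,0.001,-0.019],0],[[0,0.001,-0.019],0]]}}

```text
time: 4.98
position: [439.6, -52.9, 107.3]
tcp_rot: [-0.007, 1.0, 0.0, -0.0]
ft_force: [-0.5, -0.0, -0.3]
width: 51.1
finger_force: 0.0
```

Call:
{"fn": "drive_tool", "kwargs": {"commands": [[[0,0,0],0],[[0,0,0],0],[[0,0,0],0],[[0,0,0],0],[[0,0,0],0],[[0,0,0],0],[[0,0,0],0]], "fingers": 0.75, "grip_force": 20}}

```text
time: 5.57
position: [440.0, -53.0, 108.0]
tcp_rot: [-0.007, 1.0, -0.0, 0.0]
ft_force: [0.4, 0.4, -0.3]
width: 21.3
finger_force: 0.0
```

Call:
{"fn": "drive_tool", "kwargs": {"commands": [[[0,0,0],0],[[0,0,0],0],[[0,0,0],0],[[0,0,0],0]], "fingers": 1, "grip_force": 30}}

```text
time: 5.9
position: [440.0, -54.9, 108.2]
tcp_rot: [-0.007, 1.0, -0.002, 0.0]
ft_force: [-1.3, -7.3, -1.0]
width: 11.0
finger_force: 34.0
```

Call:
{"fn": "drive_tool", "kwargs": {"commands": [[[0,-0.002,0],0],[[0,-0.002,0],0],[[0,-0.002,0],0],[[0,-0.002,-0.007],0],[[0,-0.002,-0.013],0],[[0,-0.002,-0.013],0],[[0,-0.002,-0.013],0]], "fingers": 0.7}}

```text
time: 6.48
position: [440.4, -54.9, 95.4]
tcp_rot: [-0.007, 1.0, -0.0, 0.0]
ft_force: [-2.1, 0.2, 5.4]
width: 25.3
finger_force: 2.8
```

Call:
{"fn": "drive_tool", "kwargs": {"commands": [[[0,0,0],0],[[0,0,0],0],[[0,0,0],0],[[0,0,0],0],[[0,0,0],0]], "fingers": 1, "grip_force": 60}}

```text
time: 6.9
position: [440.9, -55.0, 96.0]
tcp_rot: [-0.007, 1.0, -0.0, 0.001]
ft_force: [-1.5, 1.5, 7.9]
width: 11.1
finger_force: 60.6
```

Call:
{"fn": "drive_tool", "kwargs": {"commands": [[[0,0,0.001],-0.1],[[0,0,0.001],-0.2],[[0,0,0.001],-0.3],[[0,0,0.001],-0.4],[[0,0,0.001],-0.5],[[0,0,0.001],-0.6],[[0,0,0.001],-0.7],[[0,0,0.001],-0.8],[[0,0,0.001],-0.9],[[0,0,0.001],-1.0],[[0,0,0.001],-1.1],[[0,0,0.001],-1.2],[[0,0,0.001],-1.3],[[0,0,0.001],-1.39],[[0,0,0.001],-1.39],[[0,0,0.001],-1.39],[[0,0,0.001],-1.39]]}}

```text
time: 8.32
position: [440.3, -55.6, 96.0]
tcp_rot: [0.635, 0.773, -0.0, 0.001]
ft_force: [1.0, -5.1, 1.3]
width: 11.2
finger_force: 59.7
```

```bash
python3 - <<'E'
from h import *
b=get_image("top");c=b["color"].astype(int)
m=(c[:,:,0]>170)&(c[:,:,1]>170)&(c[:,:,2]<70)
m[:200]=0;m[:,:180]=0;m=m&(np.arange(420)[:,None]<310)
n,l,s,ce=cv2.connectedComponentsWithStats(m.astype(np.uint8))
for i in range(1,n):
    if s[i,4]>5:print(s[i],ray(b,*ce[i],100).round(1))
r=(c[:,:,0]>170)&(c[:,:,1]<80)&(c[:,:,2]<70);r[:, :250]=0;r[:,275:]=0;r[:200]=0;r[300:]=0
p=np.argwhere(r)[:,::-1];print(len(p),ray(b,*p.mean(0),105) if len(p) else 0)
print(sensors.get_obs()["ft_torque"])
E
```

```text
[206 241   8  13  38] [509.2 110.1]
[213 241   4   2   6] [524.3  97. ]
[298 266  29   7  80] [ 456.4 -134.1]
121 [513.53700941 -23.68996079]
[-0.84810937 -0.14339751 -0.15994213]
```

Call:
{"fn": "drive_tool", "kwargs": {"commands": [[[0,0,0],0],[[0,0,0],0],[[0,0,0],0],[[0,0,0],0],[[0,0,0.02],0],[[0,0,0.06],0],[[0,0,0.1],0],[[0,0,0.1],0]], "fingers": 0.6}}

```text
time: 9.03
position: [444.0, -55.9, 204.8]
tcp_rot: [0.635, 0.772, 0.003, 0.006]
ft_force: [1.6, -0.0, 1.3]
width: 34.5
finger_force: 0.0
```

Call:
{"fn": "drive_tool", "kwargs": {"commands": [[[0.074,0.094,0],1.39],[[0.074,0.094,0],1.39],[[0.074,0.094,0],1.39],[[0.074,0.094,0],1.39],[[0.074,0.094,0],1.39],[[0.074,0.094,0],1.39],[[0.074,0.094,0],1.39],[[0.074,0.094,0],1.39],[[0.074,0.094,0],1.39],[[0.074,0.094,0],1.39],[[0.074,0.094,0],1.39],[[0.074,0.094,0],1.39],[[0.074,0.094,0],1.39],[[0.074,0.094,0],1.39],[[0.074,0.094,0],1.39]], "fingers": 1}}

```text
time: 10.28
position: [513.8, 39.1, 195.7]
tcp_rot: [-0.006, 1.0, 0.0, -0.0]
ft_force: [-1.1, -0.1, 0.2]
width: -0.1
finger_force: 0.0
```

Call:
{"fn": "drive_tool", "kwargs": {"commands": [[[0,0,-0.03],0],[[0,0,-0.05],0],[[0,0,-0.065],0],[[0,0,-0.065],0],[[0,0,-0.065],0]]}}

```text
time: 10.7
position: [513.2, 39.1, 130.2]
tcp_rot: [-0.006, 1.0, 0.0, -0.001]
ft_force: [-0.0, -0.7, -0.5]
width: -0.2
finger_force: 0.0
```

```bash
python3 - <<'E'
from h import *
o=sensors.get_obs();p=o["position"];print(p,o["tcp_rot"],o["joints"])
b=get_image("scene");q=proj(b,p+[11,0,6]);print(q)
k=8;x0,y0=int(q[0])-48,int(q[1])-42
im=cv2.resize(b["color"][y0:y0+70,x0:x0+100,::-1],None,fx=k,fy=k,interpolation=cv2.INTER_CUBIC)
for dx,dy in((11,-13),(11,13),(-11,-13),(-11,13)):
    c=(proj(b,p+[dx,dy,6])-[x0,y0]+.5)*k;cv2.circle(im,tuple(int(v) for v in c),3,(255,0,255),-1)
cv2.imwrite("pics/g4.png",im)
E
```

```text
[513.23649191  39.10153254 130.15401406] [-6.20854377e-03  9.99980182e-01  1.04031183e-04 -1.03817174e-03] [-6.86488696e-02 -1.32828186e-01  1.95710696e+00  5.38889293e-05
  1.31939997e+00 -1.65187583e+00]
[311.78329654 177.45917528]
```

View pics/g4.png

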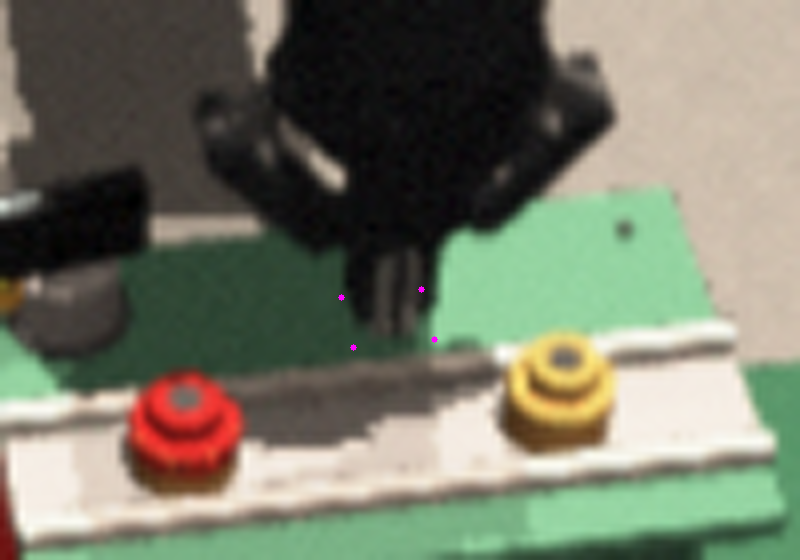

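The picture shows the gripper over the lane between the parts and the gate open. The tips are at about (395,335), close to my markers, so the real tip is about 6–8 mm above the reported TCP. I'll descend and push.

Call:
{"fn": "drive_tool", "kwargs": {"commands": [[[0,0,-0.02],0],[[0,0,-0.04],0],[[0,0,-0.05],0],[[0,0,-0.055],0],[[0,0,-0.055],0],[[0,0,-0.055],0]]}}

```text
time: 11.25
position: [514.6, 39.0, 77.0]
tcp_rot: [-0.007, 1.0, -0.0, 0.001]
ft_force: [0.1, -0.2, -0.3]
width: 0.1
finger_force: 0.0
```

Call:
{"fn": "drive_tool", "kwargs": {"commands": [[[0,-0.01,0],0],[[0,-0.02,0],0],[[0,-0.027,0],0],[[0,-0.034,0],0],[[0,-0.042,0],0],[[0.001,-0.05,0],0]]}}

```text
time: 11.75
position: [515.1, -11.7, 76.3]
tcp_rot: [-0.006, 1.0, 0.0, 0.0]
ft_force: [-0.3, 1.9, 1.6]
width: 0.1
finger_force: 1.1
```

Call:
{"fn": "drive_tool", "kwargs": {"commands": [[[0,-0.01,0],0],[[0,-0.02,0],0],[[0,-0.03,0],0],[[0,-0.04,0],0],[[0.001,-0.05,0],0],[[0.001,-0.06,0],0],[[0.001,-0.07,0],0],[[0.001,-0.076,0],0],[[0.001,-0.076,0],0],[[0.001,-0.076,0],0]]}}

```text
time: 12.58
position: [515.8, -87.3, 75.7]
tcp_rot: [-0.006, 1.0, 0.0, -0.0]
ft_force: [0.4, -0.1, 1.1]
width: -0.3
finger_force: 0.0
```

```bash
python3 - <<'E'
from h import *
b=get_image("scene");crop(b,190,120,350,240,5,"pics/g5.png");print(sensors.get_obs()["ft_force"])
E
```

```text
[0.47793543 0.08159183 0.18429796]
```

View pics/g5.png

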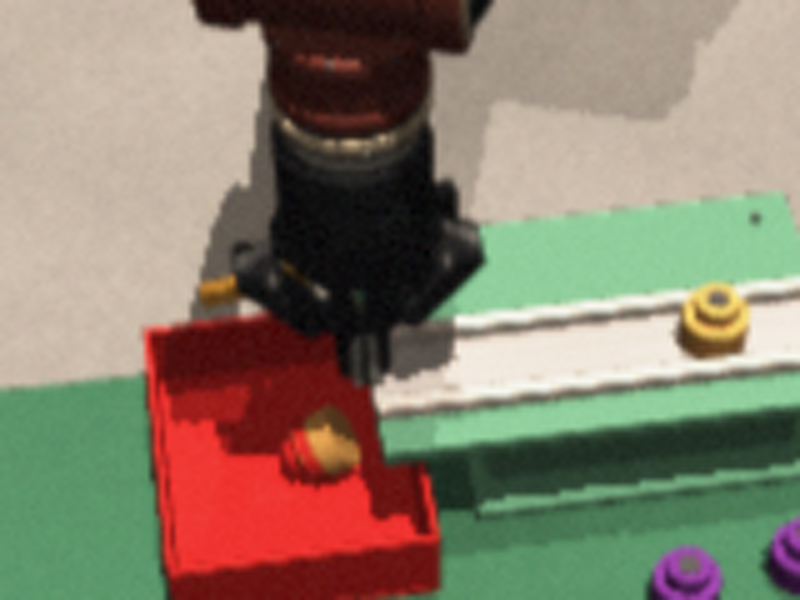

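The reject part lies in the box at (320,450), and the plain part is still waiting at (715,320). Next I'll return to the knob.

Call:
{"fn": "drive_tool", "kwargs": {"commands": [[[0,0,0.04],0],[[0,0,0.08],0],[[0,0,0.12],0],[[-0.0755,0.032,0.12],-1.39],[[-0.0755,0.032,0.12],-1.39],[[-0.0755,0.032,0.12],-1.39],[[-0.0755,0.032,0.12],-1.39],[[-0.0755,0.032,0.12],-1.39],[[-0.0755,0.032,0.12],-1.39],[[-0.0755,0.032,0.12],-1.39],[[-0.0755,0.032,0.12],-1.39],[[-0.0755,0.032,0.12],-1.39],[[-0.0755,0.032,0.12],-1.39],[[-0.0755,0.032,0.12],-1.39],[[-0.0755,0.032,0.12],-1.39],[[-0.0755,0.032,0.12],-1.39],[[-0.0755,0.032,0.12],-1.39],[[-0.0755,0.032,0.12],-1.39]], "fingers": 0.5}}

```text
time: 14.13
position: [440.4, -54.8, 195.9]
tcp_rot: [0.634, 0.773, 0.0, 0.0]
ft_force: [0.1, -0.5, -1.0]
width: 42.6
finger_force: 0.0
```

Call:
{"fn": "drive_tool", "kwargs": {"commands": [[[0,0,-0.03],0],[[0,0,-0.06],0],[[0,0,-0.08],0],[[0,0,-0.09],0],[[0,0,-0.097],0],[[0,0,-0.097],0],[[0,0,-0.097],0]]}}

```text
time: 14.72
position: [441.1, -55.2, 99.8]
tcp_rot: [0.635, 0.772, 0.0, 0.001]
ft_force: [-0.7, -0.1, 0.9]
width: 42.8
finger_force: 0.0
```

Call:
{"fn": "drive_tool", "kwargs": {"commands": [[[0,0,0],0],[[0,0,0],0],[[0,0,0],0],[[0,0,0],0],[[0,0,0],0],[[0,0,0],0],[[0,0,0],0]], "fingers": 1, "grip_force": 60}}

```text
time: 15.3
position: [440.3, -55.5, 100.6]
tcp_rot: [0.635, 0.772, -0.001, 0.0]
ft_force: [-6.9, -1.0, 7.1]
width: 11.1
finger_force: 60.2
```

Call:
{"fn": "drive_tool", "kwargs": {"commands": [[[0,0,0.001],0.1],[[0,0,0.001],0.2],[[0,0,0.001],0.3],[[0,0,0.001],0.4],[[0,0,0.001],0.5],[[0,0,0.001],0.6],[[0,0,0.001],0.7],[[0,0,0.001],0.8],[[0,0,0.001],0.9],[[0,0,0.001],1.0],[[0,0,0.001],1.1],[[0,0,0.001],1.2],[[0,0,0.001],1.3],[[0,0,0.001],1.39],[[0,0,0.001],1.39],[[0,0,0.001],1.39],[[0,0,0.001],1.39]]}}

```text
time: 16.72
position: [440.7, -55.0, 100.6]
tcp_rot: [-0.006, 1.0, -0.0, 0.0]
ft_force: [-2.3, 0.3, 2.8]
width: 11.1
finger_force: 59.6
```

Call:
{"fn": "drive_tool", "kwargs": {"commands": [[[0,0,0],0],[[0,0,0],0],[[0,0,0],0],[[0,0,0],0],[[0,0,0.02],0],[[0,0,0.06],0],[[0,0,0.1],0],[[0,0,0.1],0],[[0,0,0.1],0]], "fingers": 0.6}}

```text
time: 17.47
position: [442.4, -55.6, 203.5]
tcp_rot: [-0.006, 1.0, -0.001, 0.003]
ft_force: [-0.8, 0.7, -0.3]
width: 34.3
finger_force: 0.0
```

```bash
python3 - <<'E'
from h import *
b=get_image("top");c=b["color"].astype(int)
m=(c[:,:,0]>170)&(c[:,:,1]>170)&(c[:,:,2]<70)
m[:200]=0;m[:,:180]=0;m[310:]=0
n,l,s,ce=cv2.connectedComponentsWithStats(m.astype(np.uint8))
for i in range(1,n):
    if s[i,4]>5:print(s[i],ray(b,*ce[i],100).round(1))
E
```

```text
[276 228   4  37 108] [512.  -51.6]
[206 241   8  13  36] [509.9 110.3]
[213 241   4   2   6] [524.3  97. ]
```

Call:
{"fn": "drive_tool", "kwargs": {"commands": [[[0.072,0.204,0],0],[[0.072,0.204,0],0],[[0.072,0.204,0],0],[[0.072,0.204,0],0],[[0.072,0.204,0],0],[[0.072,0.204,0],0],[[0.072,0.204,0],0],[[0.072,0.204,0],0],[[0.072,0.204,0],0]], "fingers": 1}}

```text
time: 18.27
position: [511.6, 147.9, 198.6]
tcp_rot: [-0.006, 1.0, -0.0, -0.001]
ft_force: [-0.2, -0.1, -0.7]
width: 0.3
finger_force: 0.0
```

Call:
{"fn": "drive_tool", "kwargs": {"commands": [[[0,0,-0.04],0],[[0,0,-0.08],0],[[0,0,-0.1],0],[[0,0,-0.115],0],[[0,0,-0.123],0],[[0,0,-0.123],0],[[0,0,-0.123],0]]}}

```text
time: 18.85
position: [512.6, 148.2, 77.4]
tcp_rot: [-0.006, 1.0, -0.0, 0.0]
ft_force: [0.3, -0.3, 0.0]
width: 0.1
finger_force: 0.0
```

Call:
{"fn": "drive_tool", "kwargs": {"commands": [[[0,-0.006,-0.002],0],[[0,-0.012,-0.002],0],[[0,-0.018,-0.002],0],[[0,-0.024,-0.002],0],[[0,-0.03,-0.002],0],[[0,-0.036,-0.002],0],[[0,-0.042,-0.002],0],[[0.001,-0.049,-0.002],0],[[0.001,-0.056,-0.002],0],[[0.001,-0.063,-0.002],0],[[0.001,-0.07,-0.002],0],[[0.001,-0.077,-0.002],0],[[0.001,-0.084,-0.002],0],[[0.001,-0.091,-0.002],0],[[0.001,-0.098,-0.002],0],[[0.0015,-0.105,-0.002],0],[[0.0015,-0.111,-0.002],0],[[0.0015,-0.117,-0.002],0],[[0.0015,-0.122,-0.002],0],[[0.0015,-0.125,-0.002],0]]}}

```text
time: 20.52
position: [513.8, 23.3, 74.9]
tcp_rot: [-0.006, 1.0, -0.0, -0.0]
ft_force: [0.4, 1.6, 1.2]
width: 0.1
finger_force: 0.6
```

```bash
cat > nx.py <<'E'
from h import *
b=get_image("scene");c=b["color"];g=cv2.cvtColor(c,cv2.COLOR_RGB2HSV)
m=((g[:,:,0]>14)&(g[:,:,0]<32)&(g[:,:,1]>110)&(g[:,:,2]>60)).astype(np.uint8);m[:155]=0;m[205:]=0;m[:,:260]=0;m[:,375:]=0
n,l,s,ce=cv2.connectedComponentsWithStats(m)
for i in range(1,n):
    if s[i,4]>4:print(s[i],ce[i].round(1),ray(b,*ce[i],93).round(1))
o=sensors.get_obs();print(o["position"],o["ft_force"],[proj(b,p).round(1).tolist() for p in((515,-27,93),(512,101,93))])
E
python3 nx.py
```

```text
[271 175   8  28 111] [274.7 188.1] [508.9 -53.4]
[286 181  13  15 143] [291.8 188.8] [517.3  -9.6]
[513.8479835   23.08292347  74.83189468] [-0.02914625  0.41802057 -0.21941938] [[285.1, 188.8], [333.1, 183.0]]
```

Call:
{"fn": "drive_tool", "kwargs": {"commands": [[[0,-0.004,0],0],[[0,-0.008,0],0],[[0,-0.012,0],0],[[0,-0.015,0],0],[[0,-0.017,0],0],[[0,-0.017,0],0]]}}

```text
time: 21.07
position: [513.8, 6.5, 74.8]
tcp_rot: [-0.006, 1.0, -0.0, -0.0]
ft_force: [0.1, -0.6, -0.0]
width: -0.2
finger_force: 0.0
```

```bash
python3 nx.py
```

```text
[271 175   8  28 107] [274.7 188. ] [508.5 -53.4]
[279 181  14  16 146] [285.5 189.3] [517.  -26.1]
[513.82653467   6.68985765  74.81867544] [ 0.10988177 -1.14470109  1.04091835] [[285.1, 188.8], [333.1, 183.0]]
```

Call:
{"fn": "drive_tool", "kwargs": {"commands": [[[0,-0.001,0],0],[[0,-0.002,0],0],[[0,-0.002,0],0],[[0,0.003,0],0],[[0,0.02,0],0],[[0,0.03,0],0],[[0,0.03,0.03],0],[[0,0.03,0.07],0],[[0,0.03,0.11],0],[[0,0.03,0.15],0],[[-0.04,0.08,0.15],0],[[-0.08,0.12,0.15],0],[[-0.08,0.16,0.15],0],[[-0.08,0.2,0.15],0],[[-0.08,0.24,0.15],0],[[-0.08,0.24,0.15],0],[[-0.08,0.24,0.15],0],[[-0.08,0.24,0.15],0]]}}

```text
time: 22.62
position: [433.2, 248.4, 224.8]
tcp_rot: [-0.008, 1.0, -0.0, -0.0]
ft_force: [0.7, -0.4, -0.1]
width: -0.2
finger_force: 0.0
```

```bash
python3 nx.py; python3 - <<'E'
from h import *
b=get_image("top");crop(b,180,200,345,300,4.8,"pics/f.png")
E
```

```text
[271 174   8  29 109] [274.5 187.7] [507.3 -53.7]
[279 182  13  15 149] [285.  189.3] [516.6 -27.4]
[433.52674069 247.45285366 224.7463123 ] [ 0.02708064 -0.3176508  -0.2603852 ] [[285.1, 188.8], [333.1, 183.0]]
```

View pics/f.png

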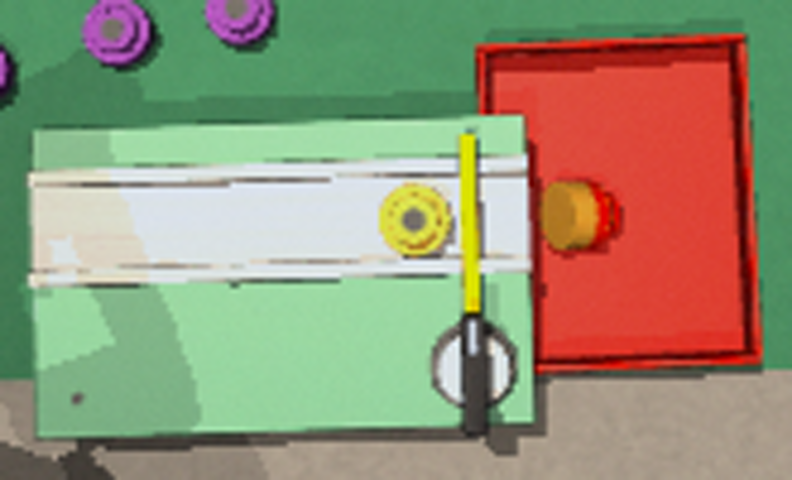

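The final top view shows the gate shut at (469,133)–(472,315). The plain part is upright at (414,219), about 4–5 mm from the gate, the reject part is in the box at (580,215), and the arm is clear. I'll hand it in.

```bash
python3 -c "
from cell import order
print(order.finish_job())"
```

```text
the job is handed in; nothing more can be done
None
```

The job is handed in, with no verdict returned: the reject part is in the red box, the gate is shut, and the plain part stands upright about 4–5 mm from the gate by camera measurement.

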